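# Present a fitted valve block to the inspection camera

### The job

Pull the red-headed plunger out of the rack and stand it in the bore of the aluminium valve block, fully home, while the block stands on the bench. Then pick the block up with the plunger in it and present it to the inspection camera: held still and upright in the air, the brass nozzle pointing straight at the lens, level with the lens and its tip about 10 cm in front of the glass. Finish still holding it there; do not touch the camera, and leave the black-headed plunger and the other things on the bench where they are.

Things in the scene. Friction and masses are not known exactly. Their poses are not given: they have to be found in the camera images.
- plunger_center (a point): Centre of the plunger to fit: upright round pin, 16 mm diameter, 58 mm long, steel with a chamfered foot, its top 24 mm a red head of the same diameter; 60 g. The point lies on its axis 29 mm above the foot; z runs up. It starts in one of the two end bores of the rack, its foot 8 mm and its top 66 mm above the bench.
- spare_center (a point): The spare plunger: the same pin with a black head, in the other end bore of the rack; the point is at its centre. Leave it there.
- rack_top (a point): Fixed grey plastic rack, 46 mm along its x, 160 mm along its y, 30 mm high; the point is the centre of its top face. Three bores (18 mm diameter, 22 mm deep) lie along its y axis, at -52, 0 and +52 mm; the middle one is empty.
- valve_center (a point): Centre of the loose aluminium valve block, 46 mm along its x, 40 along y, 40 high, 0.25 kg, z up; the point is 20 mm above its underside. Its blind bore, 19.5 mm diameter with a 3 mm chamfer, goes 34 mm down from the middle of the top; a plunger fully home stands 24 mm out of it. A brass nozzle sticks out of its +x face; grip it by the two plain y faces.
- nozzle_tip (a point): Tip of the brass nozzle of the valve block: 35 mm along the block's x from its centre, at the same height; x points out along the nozzle. The nozzle is 16 mm across at its root and stands 12 mm out of the face. At the start it points roughly away from the robot.
- lens (a point): Centre of the front glass of the fixed inspection camera: grey box, black barrel, white ring light 42 mm across, on a 0.12 x 0.1 m foot with a 235 mm high column behind it. The glass is 180 mm above the bench. It looks level along the -x direction of this frame, roughly towards the robot; z is up. The foot begins 15 mm behind the glass.
- glue_point (a point): White glue bottle with red nozzle cap, 35 mm diameter, 96 mm high, standing; the point is on its axis 48 mm up. Leave it alone.
- weight_200: Small brass weight, 25 mm across, 40 mm high; origin at its underside. Leave it alone.
- cup_blue: Blue parts cup, 65 mm across, 31 mm high; origin at its underside. Leave it alone.

How it is judged:
On the way:
1. the red-headed plunger stands fully home in the bore of the valve block, let go, with the block standing on the bench (z of plunger_center in the frame of valve_center between 0.01 and 0.018 m and x of plunger_center in the frame of valve_center between -0.004 and 0.004 m and y of plunger_center in the frame of valve_center between -0.004 and 0.004 m and height (world z) of valve_center below 0.025 m and angle between valve_center's own z axis and vertical below 0.1 rad and contact force between the fingers and plunger below 0.2 N), for 0.2 s.
At the end, for the whole second after the job is handed in: Robot still grips the block in the air, still; plunger foot within 3 mm of the bore floor; nozzle tip 75 to 125 mm in front of the glass and within 15 mm of the lens axis sideways and in height; nozzle aimed at the lens within 0.17 rad, block upright within 0.15 rad (z of plunger_center in the frame of valve_center between 0.01 and 0.018 m and x of plunger_center in the frame of valve_center between -0.004 and 0.004 m and y of plunger_center in the frame of valve_center between -0.004 and 0.004 m and x of nozzle_tip in the frame of lens between -0.125 and -0.075 m and y of nozzle_tip in the frame of lens between -0.015 and 0.015 m and z of nozzle_tip in the frame of lens between -0.015 and 0.015 m and angle between the x axis of valve_center and the x axis of lens, either way round below 0.17 rad and x of lens in the frame of valve_center above 0.05 m and angle between valve_center's own z axis and vertical below 0.15 rad and contact force between the fingers and valve above 2 N and linear speed of valve below 0.02 m/s and angular speed of valve below 0.2 rad/s); the arm keeps its last pose, push and grip.
It fails at once if the inspection camera was touched (contact force between insp_cam and anything else above 1 N).
It fails at once if the spare plunger, the glue bottle, the weight or the cup was moved by more than 30 mm (distance of any of spare_center, glue_point, weight_200, cup_blue from where it was at the start of the episode above 0.03 m).
It also fails if it takes over 59 s, if anything falls off the work surface, if the arm or the gripper's body presses on something with over 40 N, if the wrist force passes 120 N, or if a joint passes its speed limit or range.

### The arm

A 6-joint arm with a two-finger parallel gripper is mounted at the origin on a cart in front of the work surface, level with it; the furniture and walls round the work are solid. World frame = base frame: x ahead of the robot, y to its left, z up, the work surface at z = 0. Lengths are in m, angles in rad, forces in N, time in s.
With the tool pointing down it reaches from about 0.35 to 0.975 m from the base axis. Payload 4.9 kg.
Tool frame: the origin (TCP) lies at the very end of the fingers, on their centre line; the grasp point (between the pads) lies manip.grip_point_offset behind it (manip.grip_point_offset is the distance from the TCP to the grasp point, in m); z points along the fingers, y is the line along which they close (so a half turn about z gives the same grasp; the last joint's range is limited). The gripper opens to 85 mm and grips with 20 to 120 N. Pads are 22 mm wide; open, the fingers measure 114 mm over their backs; the gripper's body (76 mm by 85 mm) begins 54 mm behind the grasp point. The pads swing forward as they close: fully open they stand 13 mm farther back than shut.
Start: joints at [-1.452, 0.053, 1.613, -0, 1.476, -0.119], TCP at [0.147, -0.607, 0.231] pointing down, gripper open.
Joint ranges: [-3.01, 3.01], [-1.01, 2.22], [0.06, 2.58], [-1.02, 4.17], [0.09, 2.62], [-3.14, 3.14]. Speed limits (rad/s): [2.57, 2.57, 3.14, 3.14, 3.14, 3.14].

### API

Orientations are given as a unit quaternion [w, x, y, z].
In Python, from plant import manip gives the robot as it stands.
- The arm moves only by the shell command python3 -m crank 'ROWS' [OPENING]. ROWS is JSON, a list of rows, each an object of numbers: "x", "y", "z": the shift along the tool's x, y, z in cm; "turn": the turn about the tool's z in rad. In form: [{"x": .., "y": .., "z": .., "turn": ..}, ...]. A call has 1 to 5 rows; each row shifts and turns the commanded pose from where the row before left it, along the tool's axes as they then stand; what a row does not reach is not made up. A row lasts 1/10 s, in which the tool goes at most 50 mm and 8.59 degrees, less where a joint would pass 70% of its speed; a pose out of reach is approached as far as the arm can. A call with a gripper value outside its range is refused whole. OPENING is the opening in per cent of the stroke, from 0 (shut) to 100 (fully open), set as the call begins (- or left out, the last holds). The fingers move at their own pace and stop on an object; the grip force is fixed at half the most. Time passes only in rows, so rows that do not move let the fingers close. It gives the time, the measured TCP pose, the force, the opening and the grip force at its end, in the units of the state.
- manip.state(): the state, without advancing time (a new reading comes with each control period).
- manip.grab_frame(name): name is "scene" or "top" or "wrist"; returns (picture, depth): 400x640x3 uint8, red, green, blue; 400x640 float32, m along the optical axis (not along the pixel's ray), 0 where there is no reading.
- manip.camera_model(name): a dict with "mtx" (3x3 intrinsics, pixels), "k1" (the pictures are not rectified: a ray, as slopes to the right and down, at radius r is drawn at 1 + k1 r^2 times it, then the intrinsics apply), "world_to_cam" (4x4, takes a point from world to camera coordinates). Camera axes: x right, y down, z forward; pixel columns grow to the right and rows downward; lengths in m; the calibration is good to about 2 mm. A picture is of the moment at which its call begins: read the wrist's pose just before it. camera_model takes no time and is no camera call; for the wrist camera it gives the pose at the moment of the call.
- manip.job_done(): hands the job in; it is judged then, once.
The state is a dict: "time": time; "joint_pos": joint angles; "joint_vel": joint speeds; "joint_efforts": joint torques, N m; "tool_pos": TCP position; "tool_rot": TCP orientation; "contact_force": force on the tool from outside, world axes, zero at the start; "ft_torque": the same for the moment, N m; "gripper_width": opening from 0.0 (shut) to 1.0 (fully open); "grasp_force": force on a finger pad.
Only numpy, scipy, OpenCV 4.12 (cv2) and the standard library are available. Lean on these libraries where they do the work, as an engineer would, in place of code of your own. Each camera call takes 0.05 s, during which the arm holds its last target. There are 200 camera calls.

## Working session

There is one attempt and no reset: what is moved stays moved. The work goes in short steps, Python scripts to look and compute and a shell command to move; the robot and the scene stay as the last step left them, time stands still between calls to the robot, and variables do not carry over. Pictures are saved under pics/ and viewed, at most 10 in all, crops included, and the job is handed in when it is done.

```bash
mkdir -p pics; ls; cat > h.py <<'E'
import numpy as np,cv2
from plant import manip
def cam(n):
    m=manip.camera_model(n);return np.array(m["mtx"]),m["k1"],np.array(m["world_to_cam"])
def ray(n,u,v,c=None):
    K,k1,T=c or cam(n)
    d=np.array([(u-K[0,2])/K[0,0],(v-K[1,2])/K[1,1]]);s=d.copy()
    for _ in range(20): s=d/(1+k1*(s@s))
    R=T[:3,:3];o=-R.T@T[:3,3];return o,R.T@np.array([s[0],s[1],1])
def onz(n,u,v,z,c=None):
    o,d=ray(n,u,v,c);return o+d*(z-o[2])/d[2]
def pix(n,p,c=None):
    K,k1,T=c or cam(n);q=T[:3,:3]@np.asarray(p)+T[:3,3];s=q[:2]/q[2];s=s*(1+k1*(s@s));return K[:2,:2]@s+K[:2,2]
E
python3 - <<'E'
from h import *
print(manip.state(), manip.grip_point_offset)
for n in("scene","top"):
    p,d=manip.grab_frame(n);np.savez(n,p=p,d=d);cv2.imwrite(f"pics/{n}.png",p[...,::-1]);print(n,cam(n)[2])
E
```

```text
pics
{'time': 0.0, 'joint_pos': array([-1.45200892e+00,  5.33516190e-02,  1.61428662e+00, -3.40428071e-05,
        1.47598939e+00, -1.19042673e-01]), 'joint_vel': array([-0.00149812,  0.00082155, -0.00174991,  0.00060631, -0.0003379 ,
        0.0009033 ]), 'joint_efforts': array([-2.49617529e-03, -3.93683124e+01, -3.70177853e+01, -1.15689622e-04,
        7.26496830e-03, -3.35349583e-06]), 'tool_pos': array([ 0.14713792, -0.60679758,  0.23007067]), 'tool_rot': array([-1.01748948e-03,  9.92937227e-01,  1.18636536e-01, -1.68134518e-05]), 'contact_force': array([ 0.07273866, -0.09393619, -0.33327812]), 'ft_torque': array([ 0.04671541, -0.006865  , -0.01254987]), 'grasp_force': 0.0, 'gripper_width': 0.998176893068153} 0.0187
scene [[-0.80840018 -0.58857304 -0.00842136  0.42635807]
 [-0.26571631  0.37765048 -0.88700336  0.28983674]
 [ 0.5252466  -0.71481598 -0.46168617  0.79714202]
 [ 0.          0.          0.          1.        ]]
top [[ 0.496031   -0.86827501  0.0071932  -0.37397788]
 [-0.82262164 -0.4725694  -0.31618317  0.46597582]
 [ 0.27793323  0.15091938 -0.94867089  1.00219938]
 [ 0.          0.          0.          1.        ]]
```

View pics/scene.png

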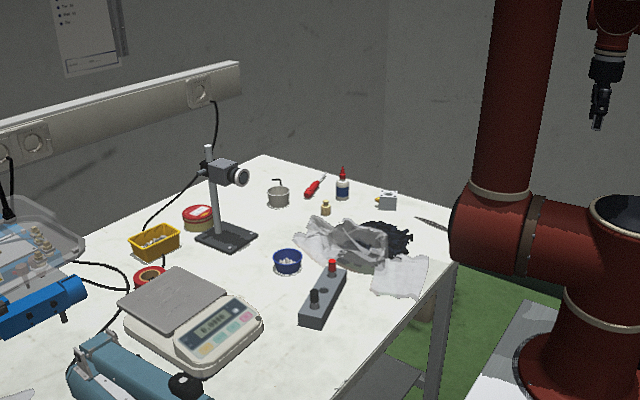

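View pics/top.png

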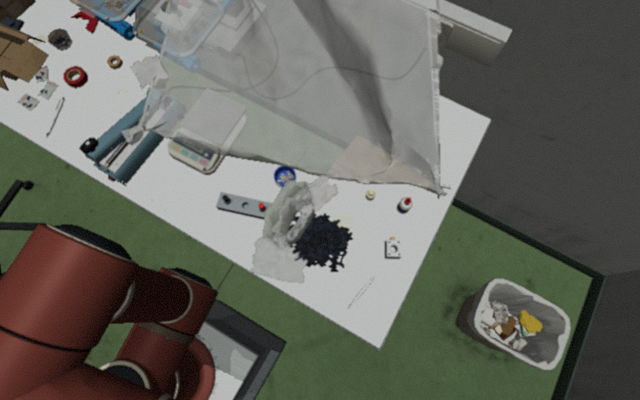

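The scene picture shows the rack (red head ~(332,265), black ~(314,297)), the block (388,200) and the inspection camera lens (243,177). The top picture shows red (262,206), black (227,200) and the block (392,249) with its nozzle at (392,238); the inspection camera is hidden behind the plastic sheet.

```bash
python3 - <<'E'
from h import *
S=np.load("scene.npz");T=np.load("top.npz")
def hsvmask(p,lo,hi): return cv2.inRange(cv2.cvtColor(p,cv2.COLOR_RGB2HSV),lo,hi)
def cen(p,box,f):
    x0,y0,x1,y1=box;m=f(p[y0:y1,x0:x1]);v,u=np.nonzero(m);return u.mean()+x0,v.mean()+y0,len(u)
red=lambda q:(q[...,0].astype(int)>q[...,1]*1.8)&(q[...,0]>90)
dark=lambda q:(q.max(-1)<50)
r=cen(T['p'],(250,195,275,216),red);b=cen(T['p'],(219,192,235,209),dark);print(r,b)
print("red",onz("top",r[0],r[1],.062),"blk",onz("top",b[0],b[1],.062))
for n,(u,v) in dict(block=(392,249),noz=(392,238),glue=(406,203),wt=(370,195),cup=(285,177)).items(): print(n,onz("top",u,v,.03))
K=cam("scene")
def dep(u,v):
    z=S['d'][v,u];o,d=ray("scene",u,v,K);return o+d*z
for uv in[(240,177),(236,173),(247,177),(243,170),(243,185),(220,165),(209,150),(210,230)]: print(uv,dep(*uv).round(3))
a=cv2.resize(S['p'][130:260,180:310],(390,390),interpolation=cv2.INTER_CUBIC);c=cv2.resize(T['p'][185:275,350:440],(390,390),interpolation=cv2.INTER_CUBIC)
cv2.imwrite("pics/c1.png",np.hstack([a,c])[...,::-1])
E
```

```text
(np.float64(260.96), np.float64(205.4), 25) (np.float64(226.17857142857142), np.float64(199.10714285714286), 28)
red [0.48541874 0.031667   0.062     ] blk [0.45278138 0.12511025 0.062     ]
block [ 0.56499127 -0.33930563  0.03      ]
noz [ 0.59261509 -0.32560376  0.03      ]
glue [ 0.70389711 -0.31514695  0.03      ]
wt [ 0.67394213 -0.21460447  0.03      ]
cup [0.59942585 0.02615304 0.03      ]
(240, 177) [0.727 0.033 0.184]
(236, 173) [0.733 0.038 0.194]
(247, 177) [0.724 0.016 0.178]
(243, 170) [0.728 0.022 0.196]
(243, 185) [0.729 0.025 0.161]
(220, 165) [0.778 0.041 0.203]
(209, 150) [0.82  0.032 0.225]
(210, 230) [0.853 0.032 0.008]
```

View pics/c1.png

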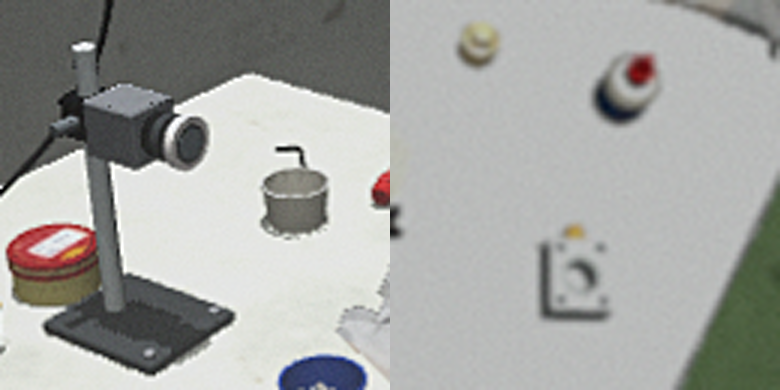

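The crop shows the lens centre at ~(243,177) in the scene picture, and in the top picture the block upright with its bore at about (394,249) and nozzle on its far side. I'll move above the red plunger and compute the rest on the way.

```bash
for i in 1 2 3; do :; done
python3 -m crank '[{"x":2.4,"y":-2.7},{"x":2.4,"y":-2.7},{"x":2.4,"y":-2.7},{"x":2.4,"y":-2.7},{"x":2.4,"y":-2.7}]' 100 >/dev/null
python3 -m crank '[{"x":2.4,"y":-2.7},{"x":2.4,"y":-2.7},{"x":2.4,"y":-2.7},{"x":2.4,"y":-2.7},{"x":2.4,"y":-2.7}]' >/dev/null
python3 -m crank '[{"x":2.4,"y":-2.7},{"x":2.4,"y":-2.7},{"x":2.4,"y":-2.7},{"x":2.4,"y":-2.7},{"x":2.4,"y":-2.7}]' >/dev/null
python3 -m crank '[{"x":2.4,"y":-2.7},{"x":2.4,"y":-2.7},{"x":2.4,"y":-2.7},{"x":2.4,"y":-2.7},{"x":2.4,"y":-2.7}]'
python3 - <<'E'
from h import *
S=np.load("scene.npz");K=cam("scene")
c=np.array([(45,325),(150,372),(233,317),(125,275)])/3+[180,130]
P=np.array([onz("scene",u,v,.008,K)[:2] for u,v in c]);print("foot",P.round(3),np.roll(P,-1,0)-P)
# heights around the red plunger
vv,uu=np.mgrid[215:300:1,280:440:1]
pts=[]
for u,v in zip(uu.ravel(),vv.ravel()):
    z=S['d'][v,u]
    if z>0:
        o,d=ray("scene",u,v,K);pts.append(o+d*z)
P=np.array(pts);r=np.array([.485,.032])
D=np.linalg.norm(P[:,:2]-r,axis=1)
for a in range(-180,180,30):
    th=np.arctan2(P[:,1]-r[1],P[:,0]-r[0])*57.3
    m=(abs((th-a+180)%360-180)<15)&(D>.02)&(D<.08)
    if m.sum():print(a,m.sum(),np.percentile(P[m,2],98).round(3))
# ring plane
v,u=np.mgrid[160:194,228:256];q=S['p'][160:194,228:256]
m=(q.min(-1)>150)
R=np.array([ (lambda o,d,z:o+d*z)(*ray("scene",a,b,K),S['d'][b,a]) for a,b in zip(u[m],v[m])])
R=R[(R[:,0]<.77)&(R[:,2]>.14)&(R[:,0]>.68)];print("ring",len(R),R.mean(0),(R.max(0)+R.min(0))/2);
A=R-np.median(R,0);print(np.linalg.svd(A)[2][2],np.linalg.svd(A)[1])
st=manip.state();print(st['tool_pos'],st['tool_rot'])
p,d=manip.grab_frame("wrist");np.savez("w1",p=p,d=d,T=cam("wrist")[2]);cv2.imwrite("pics/w1.png",p[...,::-1])
E
```

```text
foot [[ 0.853  0.08 ]
 [ 0.736  0.078]
 [ 0.739 -0.017]
 [ 0.86  -0.014]] [[-0.1175462  -0.00124732]
 [ 0.00336581 -0.09536269]
 [ 0.12090955  0.00291773]
 [-0.00672916  0.09369228]]
-180 217 0.028
-150 293 0.071
-120 591 0.079
-90 448 0.093
-60 349 0.093
-30 289 0.094
0 172 0.029
30 184 0.027
60 148 0.03
90 133 0.031
120 227 0.032
150 124 0.03
ring 54 [0.73276992 0.02829128 0.18833617] [0.74699284 0.02433567 0.1803791 ]
[-0.98365548 -0.08810798 -0.15703146] [0.11378363 0.08361552 0.07042573]
[ 0.14715755 -0.60681561  0.23012294] [-9.98513686e-04  9.92939253e-01  1.18619737e-01  5.68703630e-07]schema error: expected keys x, y, z, turn
schema error: expected keys x, y, z, turn
schema error: expected keys x, y, z, turn
schema error: expected keys x, y, z, turn
```

View pics/w1.png

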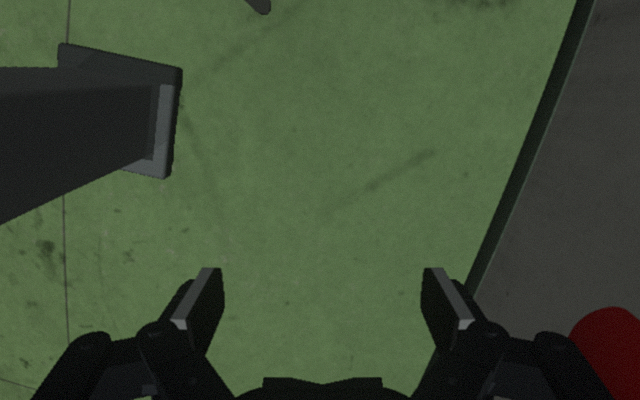

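The wrist view still shows the floor at the start pose: the moves were refused because all four keys are needed. Bags up to 9 cm lie beyond the red end (towards -y), so I'll close along world x there.

```bash
python3 -m crank '[{"x":2.4,"y":-2.7,"z":0,"turn":0},{"x":2.4,"y":-2.7,"z":0,"turn":0},{"x":2.4,"y":-2.7,"z":0,"turn":0},{"x":2.4,"y":-2.7,"z":0,"turn":0},{"x":2.4,"y":-2.7,"z":0,"turn":0}]' 100
python3 -m crank '[{"x":2.4,"y":-2.7,"z":0,"turn":0},{"x":2.4,"y":-2.7,"z":0,"turn":0},{"x":2.4,"y":-2.7,"z":0,"turn":0},{"x":2.4,"y":-2.7,"z":0,"turn":0},{"x":2.4,"y":-2.7,"z":0,"turn":0}]' >/dev/null
python3 -m crank '[{"x":2.4,"y":-2.7,"z":0,"turn":0},{"x":2.4,"y":-2.7,"z":0,"turn":0},{"x":2.4,"y":-2.7,"z":0,"turn":0},{"x":2.4,"y":-2.7,"z":0,"turn":0},{"x":2.4,"y":-2.7,"z":0,"turn":0}]' >/dev/null
python3 -m crank '[{"x":2.4,"y":-2.7,"z":0,"turn":0},{"x":2.4,"y":-2.7,"z":0,"turn":0},{"x":0,"y":0,"z":0,"turn":-0.145},{"x":0,"y":0,"z":0,"turn":-0.145},{"x":0,"y":0,"z":0,"turn":-0.145}]' 
python3 -m crank '[{"x":0,"y":0,"z":0,"turn":-0.145},{"x":0,"y":0,"z":0,"turn":-0.145},{"x":0,"y":0,"z":0,"turn":-0.145},{"x":0,"y":0,"z":0,"turn":-0.145},{"x":0,"y":0,"z":0,"turn":-0.145}]' 
python3 - <<'E'
from h import *
print("lens",onz("scene",243.3,176.7,.18))
st=manip.state();print(st['time'],st['tool_pos'],st['tool_rot'],st['joint_pos'])
W=cam("wrist");p,d=manip.grab_frame("wrist");np.savez("w2",p=p,d=d,T=W[2]);cv2.imwrite("pics/w2.png",p[...,::-1])
print("pred red px",pix("wrist",[.485,.032,.066],W))
E
```

```text
time: 0.65
tool_pos: [0.2324, -0.4464, 0.2308]
tool_rot: [-0.0, 0.993, 0.118, 0.0]
contact_force: [0.0, 0.0, -0.1]
gripper_width: 0.997
grasp_force: 0.0
time: 2.15
tool_pos: [0.4355, -0.0646, 0.2309]
tool_rot: [-0.0, 0.943, 0.333, -0.0]
contact_force: [0.9, -0.2, -0.0]
gripper_width: 0.998
grasp_force: 0.0
time: 2.65
tool_pos: [0.4354, -0.0651, 0.2309]
tool_rot: [-0.0, 0.764, 0.646, -0.0]
contact_force: [-0.1, -0.7, -0.7]
gripper_width: 0.999
grasp_force: 0.0
lens [0.72936676 0.02149647 0.18      ]
2.65 [ 0.43538913 -0.06511058  0.23093894] [-2.49643712e-04  7.63622762e-01  6.45662600e-01 -1.47890872e-04] [-3.17808104e-01 -4.15032367e-01  2.02211165e+00  9.45282919e-06
  1.53509361e+00 -1.50793532e-01]
pred red px [361.48350298  53.31947169]
```

View pics/w2.png

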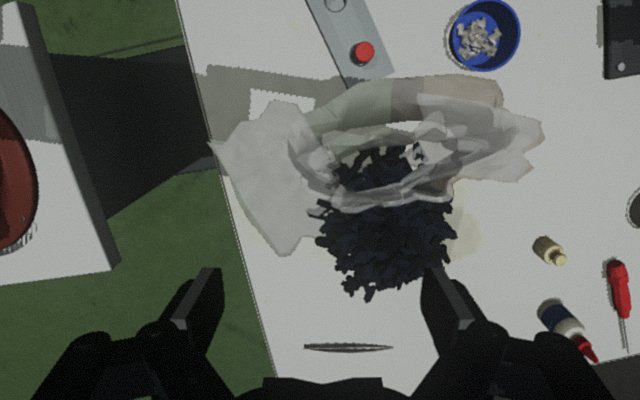

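The red head is at (362,52), just where predicted, with the rack's end clear and the bag on its near side. I refine the position and also sharpen the lens heading.

```bash
cat >> h.py <<'E'
def tooldelta(p):
    st=manip.state();w,x,y,z=st['tool_rot'];a=2*np.arctan2(y,x);d=np.asarray(p)-st['tool_pos']
    return a,100*np.array([d[0]*np.cos(a)+d[1]*np.sin(a),d[0]*np.sin(a)-d[1]*np.cos(a),-d[2]])
E
python3 - <<'E'
from h import *
f=np.load("w2.npz");q=f['p'].astype(int);m=(q[...,0]>1.8*q[...,1])&(q[...,0]>90);m[:, :330]=0;m[:,390:]=0;m[80:]=0
v,u=np.nonzero(m);print(u.mean(),v.mean(),u.min(),u.max(),v.min(),v.max())
W=cam("wrist");(cx,cy),r=cv2.minEnclosingCircle(np.c_[u,v].astype(np.float32))
# top disc: use brightest part ~ mean, at top height
P=onz("wrist",u.mean(),v.mean(),.060,W);print(P,tooldelta([*P[:2],.20]))
E
```

```text
364.02389078498294 51.36518771331058 355 373 42 61
[0.48765558 0.03368975 0.06      ] (np.float64(1.4073464734561225), array([10.60093131,  3.54750434,  3.09702949]))
```

```bash
python3 -m crank '[{"x":2.8,"y":1.2,"z":0,"turn":0},{"x":2.8,"y":1.2,"z":2,"turn":0},{"x":0,"y":1.1,"z":3,"turn":0},{"x":0,"y":0,"z":0,"turn":0},{"x":0,"y":0,"z":0,"turn":0}]'
python3 - <<'E'
from h import *
W=cam("wrist");p,d=manip.grab_frame("wrist")
q=p.astype(int);m=((q[...,0]>1.8*q[...,1])&(q[...,0]>90)).astype(np.uint8)
n,l,s,c=cv2.connectedComponentsWithStats(m)
for i in range(1,n):
    if s[i,4]>80:
        P=onz("wrist",*c[i],.063,W);print(s[i],c[i],P,tooldelta([*P[:2],.046]))
# rack far bore/black head
E
```

```text
time: 3.2
tool_pos: [0.4791, -0.016, 0.1808]
tool_rot: [-0.001, 0.766, 0.643, -0.001]
contact_force: [-0.2, 0.9, 0.3]
gripper_width: 1.005
grasp_force: 0.0
[312 117  20  20 311] [321.60128617 126.63344051] [0.48753789 0.03307225 0.063     ] (np.float64(1.3964187182010401), array([ 4.99836982, -0.08697914, 13.60420382]))
[604 327  20  52 623] [614.99678973 351.51845907] [ 0.74306073 -0.23541912  0.063     ] (np.float64(1.3964187182010401), array([-17.01039285,  29.73599389,  13.60420382]))
```

```bash
python3 -m crank '[{"x":2.5,"y":-0.1,"z":0,"turn":0},{"x":2.5,"y":0,"z":0,"turn":0},{"x":0,"y":0,"z":3.5,"turn":0},{"x":0,"y":0,"z":3.5,"turn":0},{"x":0,"y":0,"z":3.5,"turn":0}]' >/dev/null
python3 -m crank '[{"x":0,"y":0,"z":2.0,"turn":0},{"x":0,"y":0,"z":1.0,"turn":0},{"x":0,"y":0,"z":0,"turn":0},{"x":0,"y":0,"z":0,"turn":0}]'
python3 -m crank '[{"x":0,"y":0,"z":0,"turn":0},{"x":0,"y":0,"z":0,"turn":0},{"x":0,"y":0,"z":0,"turn":0},{"x":0,"y":0,"z":0,"turn":0},{"x":0,"y":0,"z":0,"turn":0}]' 0
python3 -m crank '[{"x":0,"y":0,"z":0,"turn":0},{"x":0,"y":0,"z":0,"turn":0},{"x":0,"y":0,"z":0,"turn":0},{"x":0,"y":0,"z":0,"turn":0},{"x":0,"y":0,"z":0,"turn":0}]'
```

```text
time: 4.15
tool_pos: [0.4888, 0.033, 0.0483]
tool_rot: [0.001, 0.766, 0.643, 0.001]
contact_force: [0.9, 0.2, -0.7]
gripper_width: 1.004
grasp_force: 0.0
time: 4.65
tool_pos: [0.4875, 0.0334, 0.0467]
tool_rot: [0.0, 0.766, 0.643, 0.0]
contact_force: [-1.6, 0.0, 1.5]
gripper_width: 0.161
grasp_force: 58.5
time: 5.15
tool_pos: [0.4876, 0.0334, 0.0467]
tool_rot: [0.0, 0.766, 0.643, 0.0]
contact_force: [-0.8, 0.5, 5.2]
gripper_width: 0.157
grasp_force: 58.6
```

```bash
python3 -m crank '[{"x":0,"y":0,"z":-1.5,"turn":0},{"x":0,"y":0,"z":-3.5,"turn":0},{"x":0,"y":0,"z":-4,"turn":0},{"x":0,"y":0,"z":-4,"turn":0},{"x":0,"y":0,"z":-4,"turn":0}]' 
python3 -m crank '[{"x":0,"y":0,"z":0,"turn":0.145},{"x":0,"y":0,"z":0,"turn":0.145},{"x":0,"y":0,"z":0,"turn":0.145},{"x":0,"y":0,"z":0,"turn":0.145},{"x":0,"y":0,"z":0,"turn":0.145}]' >/dev/null
python3 -m crank '[{"x":0,"y":0,"z":0,"turn":0.145},{"x":0,"y":0,"z":0,"turn":0.145},{"x":0,"y":0,"z":0,"turn":0}]' 
python3 - <<'E'
from h import *
a,_=tooldelta([0,0,0]);print(a,tooldelta(np.array([.565,-.339,.20])-.08*np.array([np.cos(a),np.sin(a),0])))
E
```

```text
time: 5.65
tool_pos: [0.4866, 0.0334, 0.2167]
tool_rot: [-0.0, 0.766, 0.643, -0.001]
contact_force: [0.4, 0.0, 0.2]
gripper_width: 0.159
grasp_force: 59.4
time: 6.45
tool_pos: [0.4869, 0.0334, 0.2152]
tool_rot: [-0.0, 0.982, 0.19, -0.001]
contact_force: [0.9, -0.1, -0.5]
gripper_width: 0.157
grasp_force: 59.4
0.38303437526128487 (np.float64(0.38303437526128487), array([-14.67337378,  37.4590008 ,   1.51893251]))
```

```bash
python3 -m crank '[{"x":-1.5,"y":3.7,"z":0,"turn":0},{"x":-1.5,"y":3.7,"z":0,"turn":0},{"x":-1.5,"y":3.7,"z":0,"turn":0},{"x":-1.5,"y":3.7,"z":0,"turn":0},{"x":-1.5,"y":3.7,"z":0,"turn":0}]' >/dev/null
python3 -m crank '[{"x":-1.5,"y":3.7,"z":0,"turn":0},{"x":-1.5,"y":3.7,"z":0,"turn":0},{"x":-1.5,"y":3.7,"z":0,"turn":0},{"x":-1.5,"y":3.7,"z":0,"turn":0},{"x":-1.5,"y":3.7,"z":0,"turn":0}]' >/dev/null
python3 -m crank '[{"x":0,"y":0,"z":1,"turn":0},{"x":0,"y":0,"z":0,"turn":0},{"x":0,"y":0,"z":0,"turn":0}]'
python3 - <<'E'
from h import *
W=cam("wrist");p,d=manip.grab_frame("wrist");np.savez("w3",p=p,d=d);cv2.imwrite("pics/w3.png",p[...,::-1])
print(tooldelta([.565,-.339,.2]),pix("wrist",[.565,-.339,.04],W))
E
```

```text
time: 7.75
tool_pos: [0.4861, -0.3647, 0.2051]
tool_rot: [-0.001, 0.982, 0.191, -0.001]
contact_force: [-0.5, 0.2, -0.7]
gripper_width: 0.159
grasp_force: 59.5
(np.float64(0.38492003048514695), array([8.250533  , 0.56792663, 0.58221137])) [328.38506645  80.63005498]
```

View pics/w3.png

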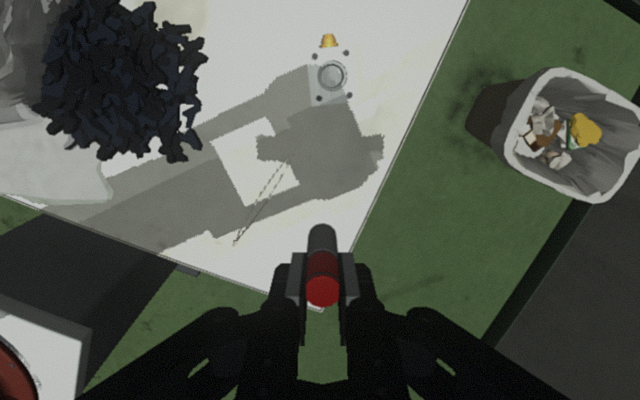

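The block is seen squarely: bore at (332,75), nozzle at (329,40), screws at (313,56), (346,53), (319,99), (350,95); the held plunger's red top is at (322,292).

```bash
python3 - <<'E'
from h import *
f=np.load("w3.npz");g=cv2.cvtColor(f['p'],cv2.COLOR_RGB2GRAY)
W=cam("wrist");pt=[]
for u,v in[(313,56),(346,53),(319,99),(350,95)]:
    w=g[v-4:v+5,u-4:u+5].astype(float);w=np.clip(np.percentile(w,60)-10-w,0,None);b,a=np.mgrid[-4:5,-4:5]
    pt.append(onz("wrist",u+(w*a).sum()/w.sum(),v+(w*b).sum()/w.sum(),.04,W)[:2])
pt=np.array(pt);print(pt.round(4));c=pt.mean(0)
e=[pt[0]-pt[2],pt[1]-pt[3],pt[0]-pt[1],pt[2]-pt[3]]
print([np.linalg.norm(x).round(4) for x in e],[np.arctan2(x[1],x[0]).round(3) for x in e])
print("bore",onz("wrist",332,75,.04,W),c)
z=manip.state()['tool_pos'][2]
T=onz("wrist",322,292,z+.0195,W);print("plunger top rel TCP (tool cm)",tooldelta(T))
F=onz("wrist",322,236,z-.038,W);print("foot far edge",tooldelta(F))
print(tooldelta([*c,.1]))
E
```

```text
[[ 0.5793 -0.3209]
 [ 0.5915 -0.3438]
 [ 0.5493 -0.3368]
 [ 0.561  -0.3596]]
[np.float64(0.034), np.float64(0.0343), np.float64(0.026), np.float64(0.0257)] [np.float64(0.487), np.float64(0.478), np.float64(2.061), np.float64(2.048)]
bore [ 0.57080113 -0.34017     0.04      ] [ 0.57027519 -0.34027753]
plunger top rel TCP (tool cm) (np.float64(0.38492003048514695), array([ 0.10386563,  0.07942169, -1.95      ]))
foot far edge (np.float64(0.38492003048514695), array([-0.04680239,  0.07158238,  3.8       ]))
(np.float64(0.38492003048514695), array([ 8.69148378,  0.88440698, 10.58221137]))
```

```bash
python3 - <<'E'
from h import *
W=cam("wrist");st=manip.state();t=st['tool_pos'];a=tooldelta(t)[0];X=np.array([np.cos(a),np.sin(a),0])
for dz in(.0195,-.0045,-.038):
    for s in(-.008,0,.008): print(dz,s,pix("wrist",t+X*s+[0,0,dz],W).round(1))
f=np.load("w3.npz");print(f['p'][215:305:3,322].tolist()); print(f['d'][225:300:6,322])
E
```

```text
0.0195 -0.008 [320.1 310.3]
0.0195 0 [320.1 294.1]
0.0195 0.008 [320.  277.3]
-0.0045 -0.008 [320.4 279.5]
-0.0045 0 [320.4 265. ]
-0.0045 0.008 [320.4 249.9]
-0.038 -0.008 [320.8 248. ]
-0.038 0 [320.7 235.2]
-0.038 0.008 [320.7 222.2]
[[192, 194, 191], [191, 194, 192], [196, 197, 194], [63, 63, 60], [52, 53, 53], [51, 50, 50], [53, 54, 53], [58, 57, 55], [50, 50, 52], [53, 54, 53], [53, 53, 56], [55, 54, 53], [40, 34, 29], [63, 27, 27], [60, 31, 30], [62, 30, 25], [58, 26, 25], [60, 29, 23], [57, 21, 18], [34, 26, 25], [73, 26, 27], [107, 30, 28], [104, 28, 27], [102, 27, 24], [103, 24, 24], [103, 28, 25], [100, 24, 23], [102, 24, 21], [101, 22, 19], [99, 24, 19]]
[0.18988875 0.18213025 0.17487912 0.16881374 0.16302602 0.15665329
 0.15259753 0.14768977 0.14282244 0.14210883 0.14188209 0.14290859
 0.14386307]
```

```bash
python3 -m crank '[{"x":2.9,"y":0.3,"z":0,"turn":0},{"x":2.9,"y":0.3,"z":1,"turn":0},{"x":2.9,"y":0.2,"z":3,"turn":0},{"x":0,"y":0,"z":3,"turn":-0.098},{"x":0,"y":0,"z":3,"turn":0}]' >/dev/null
python3 -m crank '[{"x":0,"y":0,"z":0.5,"turn":0},{"x":0,"y":0,"z":0,"turn":0},{"x":0,"y":0,"z":0,"turn":0}]'
python3 - <<'E'
from h import *
W=cam("wrist");p,d=manip.grab_frame("wrist");np.savez("w4",p=p,d=d);cv2.imwrite("pics/w4.png",p[...,::-1])
print(tooldelta([.5703,-.3403,.0447]),pix("wrist",[.5703,-.3403,.04],W))
E
```

```text
time: 8.6
tool_pos: [0.5712, -0.3412, 0.1037]
tool_rot: [0.001, 0.971, 0.238, 0.001]
contact_force: [-0.2, 0.4, -0.1]
gripper_width: 0.162
grasp_force: 59.5
(np.float64(0.48114934772860435), array([-0.03507362, -0.15941477,  5.95072504])) [318.62451343 218.64561979]
```

View pics/w4.png

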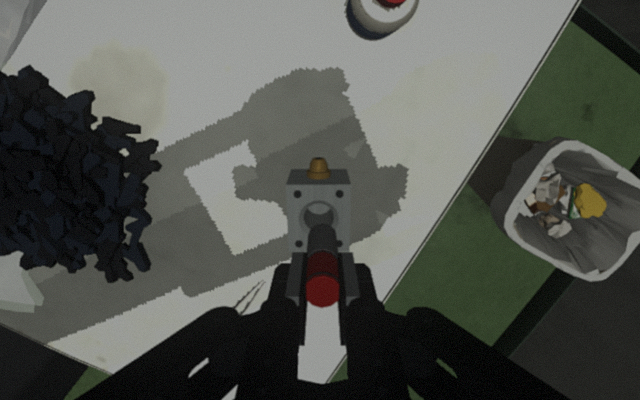

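The bore is at (319,218), as predicted, with the plunger foot just above it and about 2 mm to the right. I correct that and go down.

```bash
python3 -m crank '[{"x":0,"y":-0.2,"z":1,"turn":0},{"x":0,"y":0,"z":1.0,"turn":0},{"x":0,"y":0,"z":0.7,"turn":0},{"x":0,"y":0,"z":0,"turn":0}]' 
python3 -m crank '[{"x":0,"y":0,"z":0.7,"turn":0},{"x":0,"y":0,"z":0.7,"turn":0},{"x":0,"y":0,"z":0.7,"turn":0},{"x":0,"y":0,"z":0.5,"turn":0},{"x":0,"y":0,"z":0,"turn":0}]'
```

```text
time: 9.05
tool_pos: [0.5682, -0.3385, 0.0722]
tool_rot: [-0.001, 0.971, 0.238, -0.001]
contact_force: [-0.4, -0.5, -1.5]
gripper_width: 0.162
grasp_force: 59.4
time: 9.55
tool_pos: [0.5685, -0.3385, 0.0469]
tool_rot: [-0.001, 0.971, 0.238, -0.001]
contact_force: [-1.3, -0.1, -1.1]
gripper_width: 0.16
grasp_force: 59.4
```

```bash
python3 -m crank '[{"x":0,"y":0,"z":0.15,"turn":0},{"x":0,"y":0,"z":0,"turn":0},{"x":0,"y":0,"z":0,"turn":0}]'
python3 -m crank '[{"x":0,"y":0,"z":0,"turn":0},{"x":0,"y":0,"z":0,"turn":0},{"x":0,"y":0,"z":0,"turn":0},{"x":0,"y":0,"z":0,"turn":0},{"x":0,"y":0,"z":0,"turn":0}]' 100
python3 -m crank '[{"x":-2,"y":0,"z":-4,"turn":0},{"x":-2,"y":0,"z":-4,"turn":0},{"x":-2,"y":0,"z":-2,"turn":0},{"x":0,"y":0,"z":0,"turn":0},{"x":0,"y":0,"z":0,"turn":0}]'
python3 - <<'E'
from h import *
W=cam("wrist");p,d=manip.grab_frame("wrist");np.savez("w5",p=p,d=d);cv2.imwrite("pics/w5.png",p[...,::-1])
print(tooldelta([.5703,-.3403,.0447]),pix("wrist",[.5703,-.3403,.064],W))
E
```

```text
time: 9.85
tool_pos: [0.5694, -0.3392, 0.0472]
tool_rot: [0.0, 0.971, 0.238, 0.0]
contact_force: [0.3, 0.1, -0.5]
gripper_width: 0.156
grasp_force: 59.4
time: 10.35
tool_pos: [0.5692, -0.3391, 0.0469]
tool_rot: [0.0, 0.971, 0.238, 0.0]
contact_force: [0.7, -0.8, -0.1]
gripper_width: 0.985
grasp_force: 0.0
time: 10.85
tool_pos: [0.516, -0.3669, 0.147]
tool_rot: [0.0, 0.971, 0.238, 0.0]
contact_force: [0.3, 0.1, -0.2]
gripper_width: 0.996
grasp_force: 0.0
(np.float64(0.48077014271666013), array([ 6.03060427,  0.235037  , 10.08646508])) [323.01839023 117.87755501]
```

View pics/w5.png

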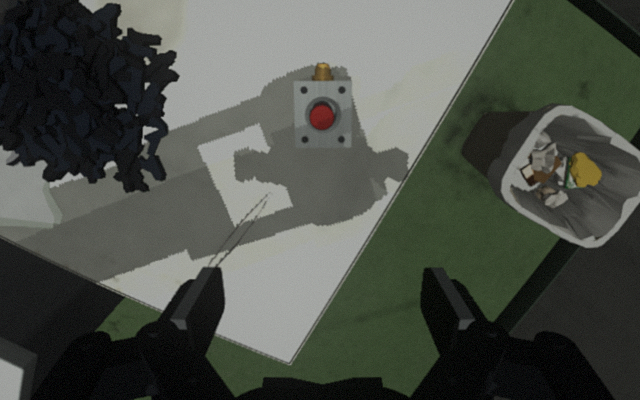

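The plunger stands in the bore, red top at (321,116), block square to the tool. I check its protrusion with the depth picture and compute the grasp.

```bash
python3 - <<'E'
from h import *
f=np.load("w5.npz");d=f['d'];W=cam("wrist")
def h(u,v):
    z=np.median(d[v-2:v+3,u-2:u+3]);o,r=ray("wrist",u,v,W);return (o+r*z).round(4)
for uv in[(321,115),(318,117),(325,117),(299,115),(345,115),(322,142),(300,100),(345,135),(322,170)]: print(uv,h(*uv))
g=cv2.cvtColor(f['p'],cv2.COLOR_RGB2GRAY);pt=[]
for u,v in[(304,90),(342,90),(304,140),(343,140)]:
    w=g[v-4:v+5,u-4:u+5].astype(float);w=np.clip(np.percentile(w,60)-10-w,0,None);b,a=np.mgrid[-4:5,-4:5]
    pt.append(onz("wrist",u+(w*a).sum()/w.sum(),v+(w*b).sum()/w.sum(),.04,W)[:2])
pt=np.array(pt);c=pt.mean(0);e=[pt[0]-pt[2],pt[1]-pt[3]]
print([np.arctan2(x[1],x[0]).round(3) for x in e],c,tooldelta([*c,.012]))
E
```

```text
(321, 115) [ 0.5708 -0.3374  0.0624]
(318, 117) [ 0.5689 -0.3363  0.0626]
(325, 117) [ 0.5709 -0.3402  0.0625]
(299, 115) [ 0.5617 -0.3247  0.0383]
(345, 115) [ 0.5766 -0.3532  0.0386]
(322, 142) [ 0.5522 -0.3478  0.0382]
(300, 100) [ 0.5711 -0.3208  0.0381]
(345, 135) [ 0.5642 -0.3599  0.0383]
(322, 170) [ 0.5248 -0.3619 -0.002 ]
[np.float64(0.486), np.float64(0.488)] [ 0.56953929 -0.3392369 ] (np.float64(0.48077014271666013), array([ 6.01232085,  0.10559818, 13.35646508]))
```

Protrusion is 24 mm: fully home. Now grip the block.

```bash
python3 -m crank '[{"x":3,"y":0.1,"z":0,"turn":0},{"x":3,"y":0,"z":1,"turn":0},{"x":0,"y":0,"z":4,"turn":0},{"x":0,"y":0,"z":4,"turn":0},{"x":0,"y":0,"z":2.5,"turn":0}]' >/dev/null
python3 -m crank '[{"x":0,"y":0,"z":1.5,"turn":0},{"x":0,"y":0,"z":0.9,"turn":0},{"x":0,"y":0,"z":0,"turn":0},{"x":0,"y":0,"z":0,"turn":0}]' 
python3 -m crank '[{"x":0,"y":0,"z":0,"turn":0},{"x":0,"y":0,"z":0,"turn":0},{"x":0,"y":0,"z":0,"turn":0},{"x":0,"y":0,"z":0,"turn":0},{"x":0,"y":0,"z":0,"turn":0}]' 0
python3 -m crank '[{"x":0,"y":0,"z":0,"turn":0},{"x":0,"y":0,"z":0,"turn":0},{"x":0,"y":0,"z":0,"turn":0},{"x":0,"y":0,"z":0,"turn":0},{"x":0,"y":0,"z":0,"turn":0}]'
```

```text
time: 11.8
tool_pos: [0.5706, -0.3405, 0.009]
tool_rot: [0.001, 0.971, 0.238, 0.001]
contact_force: [1.0, -0.4, -0.3]
gripper_width: 1.0
grasp_force: 0.0
time: 12.3
tool_pos: [0.5703, -0.3404, 0.009]
tool_rot: [0.001, 0.971, 0.238, 0.001]
contact_force: [-0.1, 0.2, 4.8]
gripper_width: 0.462
grasp_force: 61.8
time: 12.8
tool_pos: [0.5703, -0.3404, 0.009]
tool_rot: [0.001, 0.971, 0.238, 0.001]
contact_force: [-0.5, 0.4, 5.6]
gripper_width: 0.46
grasp_force: 62.0
```

```bash
python3 -m crank '[{"x":0,"y":0,"z":-2,"turn":0},{"x":0,"y":0,"z":-3.5,"turn":0},{"x":0,"y":0,"z":-3.5,"turn":0},{"x":0,"y":0,"z":-3.5,"turn":0},{"x":0,"y":0,"z":-3.5,"turn":0}]'
python3 -m crank '[{"x":0,"y":0,"z":0,"turn":0.12},{"x":0,"y":0,"z":0,"turn":0.12},{"x":0,"y":0,"z":0,"turn":0.12},{"x":0,"y":0,"z":0,"turn":0.10},{"x":0,"y":0,"z":0,"turn":0}]'
python3 - <<'E'
from h import *
print(tooldelta([.56,.025,.169]))
E
```

```text
time: 13.3
tool_pos: [0.5686, -0.3392, 0.1671]
tool_rot: [-0.001, 0.971, 0.238, -0.001]
contact_force: [0.6, -0.2, -3.0]
gripper_width: 0.46
grasp_force: 61.2
time: 13.8
tool_pos: [0.5687, -0.3393, 0.1658]
tool_rot: [-0.001, 1.0, 0.01, -0.001]
contact_force: [-0.3, 0.4, -2.5]
gripper_width: 0.46
grasp_force: 61.3
(np.float64(0.02098808704058712), array([ -0.10964312, -36.43703347,  -0.3188422 ]))
```

```bash
python3 -m crank '[{"x":0,"y":-2,"z":0,"turn":0},{"x":0,"y":-4,"z":0,"turn":0},{"x":0,"y":-4,"z":0,"turn":0},{"x":0,"y":-4,"z":0,"turn":0},{"x":0,"y":-4,"z":0,"turn":0}]' >/dev/null
python3 -m crank '[{"x":0,"y":-4,"z":0,"turn":0},{"x":0,"y":-4,"z":0,"turn":0},{"x":0,"y":-4,"z":0,"turn":0},{"x":0,"y":-3.4,"z":-0.3,"turn":0},{"x":0,"y":-2,"z":0,"turn":0}]' >/dev/null
python3 -m crank '[{"x":0,"y":-1,"z":0,"turn":0},{"x":0,"y":0,"z":0,"turn":0},{"x":0,"y":0,"z":0,"turn":0},{"x":0,"y":0,"z":0,"turn":0}]'
python3 - <<'E'
from h import *
W=cam("wrist");p,d=manip.grab_frame("wrist");np.savez("w6",p=p,d=d)
s,ds=manip.grab_frame("scene");np.savez("s6",p=s,d=ds)
a=cv2.resize(p,(480,300),interpolation=cv2.INTER_AREA);b=cv2.resize(s[140:240,200:300],(300,300),interpolation=cv2.INTER_CUBIC)
cv2.imwrite("pics/w6.png",np.hstack([a,b])[...,::-1])
print(pix("wrist",[.727,.025,.201],W),pix("wrist",[.83,.028,.235],W))
E
```

```text
time: 15.2
tool_pos: [0.562, 0.023, 0.1706]
tool_rot: [0.0, 1.0, 0.01, -0.0]
contact_force: [-0.5, -0.9, -2.7]
gripper_width: 0.46
grasp_force: 61.4
[ 324.01066341 -220.76920212] [  486.41118133 72121.47914484]
```

View pics/w6.png

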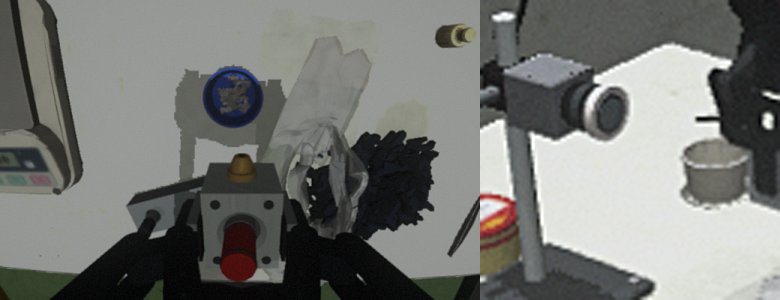

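The block is held with the plunger in it (nozzle towards the lens), and the scene crop shows the ring light centred at ~(242,177). The wrist view doesn't include the inspection camera; I'll work out a raised, drawn-back pose to check lens position and heading.

```bash
python3 - <<'E'
from h import *
W=cam("wrist");R=W[2][:3,:3];print(-R.T@W[2][:3,3],R[2],W[0][0,0])
for dx,dz in[(-.1,.12),(-.15,.15),(-.12,.2),(-.15,.25)]:
    print(dx,dz,[pix("wrist",np.array(q)-[dx,0,dz],W).round() for q in([.727,.025,.201],[.78,.025,.205],[.74,.075,.008],[.86,-.014,.008])])
E
```

```text
[0.64607012 0.02391389 0.31315696] [-0.32434069 -0.00643169 -0.94591847] 350.4525446279861
-0.1 0.12 [array([ 326., -240.]), array([ 328., -286.]), array([ 276., -111.]), array([ 365., -225.])]
-0.15 0.15 [array([ 327., -269.]), array([ 328., -276.]), array([ 280., -145.]), array([ 363., -246.])]
-0.12 0.2 [array([ 326., -190.]), array([ 327., -254.]), array([284., -96.]), array([ 358., -196.])]
-0.15 0.25 [array([ 326., -187.]), array([ 327., -245.]), array([ 288., -103.]), array([ 356., -194.])]
```

```bash
python3 -m crank '[{"x":1,"y":0,"z":0.1,"turn":0},{"x":1,"y":0,"z":0,"turn":0},{"x":0.9,"y":0,"z":0,"turn":0},{"x":0,"y":0,"z":0,"turn":0},{"x":0,"y":0,"z":0,"turn":0}]'
python3 - <<'E'
from h import *
s,ds=manip.grab_frame("scene");np.savez("s7",p=s,d=ds);W=cam("scene")
t=manip.state()['tool_pos'];print(pix("scene",t+[.035,0,.011],W),pix("scene",[.726,.026,.18],W))
a=cv2.resize(s[130:230,215:315],(600,600),interpolation=cv2.INTER_CUBIC)
cv2.imwrite("pics/s7.png",a[...,::-1])
E
```

```text
time: 15.8
tool_pos: [0.5913, 0.0246, 0.1696]
tool_rot: [-0.0, 1.0, 0.01, -0.0]
contact_force: [0.5, 0.8, -3.2]
gripper_width: 0.459
grasp_force: 61.4
[278.38207273 188.93709027] [242.95436393 177.78267957]
```

View pics/s7.png

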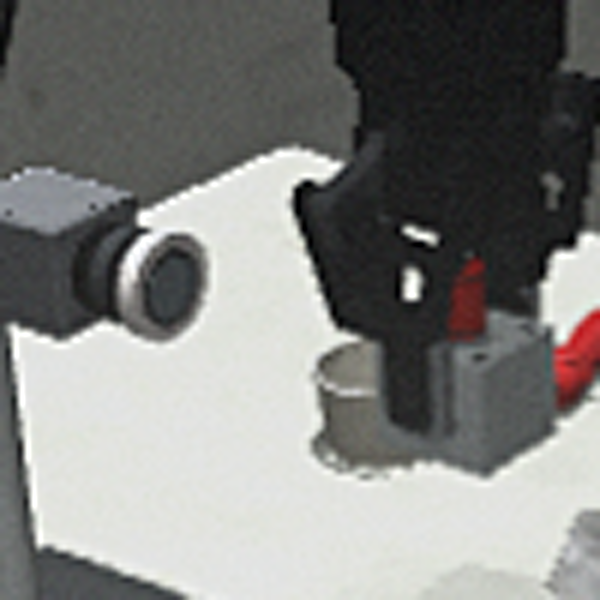

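The scene crop shows the lens glass at (172,282), full-frame (243.7,177). That is within 1 px of my lens estimate. The block is upright, square to the camera box, with the plunger in it. Handing in.

```bash
python3 -m crank '[{"x":0,"y":0,"z":0,"turn":0},{"x":0,"y":0,"z":0,"turn":0},{"x":0,"y":0,"z":0,"turn":0},{"x":0,"y":0,"z":0,"turn":0},{"x":0,"y":0,"z":0,"turn":0}]'
python3 -c "
from plant import manip
print(manip.job_done())"
```

```text
time: 16.35
tool_pos: [0.591, 0.0246, 0.1699]
tool_rot: [0.0, 1.0, 0.01, 0.0]
contact_force: [-0.1, -0.5, -2.3]
gripper_width: 0.453
grasp_force: 61.4
the job is handed in; nothing more can be done
None
```

I handed the job in at 16.35 s, holding the valve block with the red plunger fully home (24 mm proud, by depth) about 10 cm in front of the lens and level with it; the hand-in returned no verdict, and the final nozzle aim rests on my lens estimate (a few mm) because a finger hid the nozzle in the last picture.

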